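# Pop open the sample port of the meter with the window

### The job

Two small bench meters stand on the worktop; open the sample hatch of the one whose hatch has a round glass window. With closed fingertips, grasping nothing, push that meter's black lock block fully back, away from its screen, then press the front part of the hatch in with one full, gentle press and take the hand away, so that the hatch pops up and stays open without being pushed back down. Do not touch the other meter and do not shift or lift any of the things standing around.

Things in the scene. Friction and masses are not known exactly. Their poses are not given: they have to be found in the camera images.
- window_meter: fixed white box, 150 (x) x 140 (y) x 75 (z) mm, screen on its front; hatch with a round glass window (38 mm with rim): the one to open. Origin: centre of underside; x from front (screen) to back, z up. Deck z = 75; closed hatch spans x -51..36, y -53..23 mm, 2 mm proud, hinged along its back edge (x = 37, z = 75); black lock block on the deck at y = +50 mm.
- window_meter_press (a point): the place to press on that meter's hatch: top face (z = 77 mm when closed), on the middle line, 14 mm behind the front edge, 74 mm from the hinge; moves with the hatch.
- window_meter_hatch (a joint): hinge of that hatch, rad: about 0 (within 0.01) shut and latched, 0.65 popped open, negative pressed in. Push-push latch: lock released, push the press point 3.5 mm or more down (2 to 4 N; stop pad from about 4 mm, -0.05 rad; hard end 6 mm), let go: a spring opens it in about 1 s. Pressing it from open to past shut latches it again. Locked, it gives under 2 mm.
- window_meter_lock_face (a point): middle of the upright front face (towards the screen side) of that meter's black lock block: 24 mm wide (y), 13.5 mm high above the deck, 10 mm thick; this point is 7.5 mm above the deck. Bare deck, 55 mm long, lies in front of it for the fingertips; push along the meter's +x.
- window_meter_lock (a joint): travel of that lock in m: 0 to 0.003 engaged (start), 0.022 fully back = released (it frees the hatch from about 0.016); friction about 1.5 N, stays where it is left.
- ribbed_meter: fixed white box, 150 (x) x 140 (y) x 75 (z) mm, screen on its front; hatch with three thin straight ribs, no window: leave alone. Origin: centre of underside; x from front (screen) to back, z up. Deck z = 75; closed hatch spans x -51..36, y -53..23 mm, 2 mm proud, hinged along its back edge (x = 37, z = 75); black lock block on the deck at y = +50 mm.
- ribbed_meter_press (a point): the place to press on that meter's hatch: top face (z = 77 mm when closed), on the middle line, 14 mm behind the front edge, 74 mm from the hinge; moves with the hatch.
- ribbed_meter_hatch (a joint): hinge of that hatch, rad: about 0 (within 0.01) shut and latched, 0.65 popped open, negative pressed in. Push-push latch: lock released, push the press point 3.5 mm or more down (2 to 4 N; stop pad from about 4 mm, -0.05 rad; hard end 6 mm), let go: a spring opens it in about 1 s. Pressing it from open to past shut latches it again. Locked, it gives under 2 mm.
- ribbed_meter_lock_face (a point): middle of the upright front face (towards the screen side) of that meter's black lock block: 24 mm wide (y), 13.5 mm high above the deck, 10 mm thick; this point is 7.5 mm above the deck. Bare deck, 55 mm long, lies in front of it for the fingertips; push along the meter's +x.
- ribbed_meter_lock (a joint): travel of that lock in m: 0 to 0.003 engaged (start), 0.022 fully back = released (it frees the hatch from about 0.016); friction about 1.5 N, stays where it is left.
- dropper_bottle: small clear bottle with a screw cap, 40 mm across, 85 mm tall, loose, upright between the meters. Origin: centre of its underside. Not to be disturbed.
- rubber_stopper: tapered rubber stopper, 32 mm across, 26 mm tall, loose, between the meters. Origin: centre of its underside. Not to be disturbed.
- amber_bottle: amber bottle, 62 mm across, 118 mm tall, loose, behind the meters. Origin: centre of its underside. Not to be disturbed.
- beaker: small clear beaker, 46 mm across, 56 mm tall, loose, behind the meters. Origin: centre of its underside. Not to be disturbed.
- petri_dish: closed petri dish, 66 mm across, 14 mm tall, loose, behind the meters. Origin: centre of its underside. Not to be disturbed.
- grinding_jar_2: steel grinding jar, 40 mm across, 50 mm tall, loose, behind the meters. Origin: centre of its underside. Not to be disturbed.

How it is judged:
By the outcome, as a careful person would: the job done as asked, in the order asked, and still so for the second after the job is handed in, with the robot touching nothing.
It also fails if it takes over 48 s, if anything falls off the work surface, if the arm or the gripper's body presses on something with over 40 N, if the wrist force passes 120 N, or if a joint passes its speed limit or range.

### The arm

A 6-joint arm with a two-finger parallel gripper is mounted at the origin on a cart in front of the work surface, level with it; the furniture and walls round the work are solid. World frame = base frame: x ahead of the robot, y to its left, z up, the work surface at z = 0. Lengths are in m, angles in rad, forces in N, time in s.
With the tool pointing down it reaches from about 0.3 to 1 m from the base axis. Payload 5.1 kg.
Tool frame: the origin (TCP) lies midway between the tips of the shut fingers; the grasp point (between the pads) lies 19 mm behind it (r.hold_point_z is the z of the grasp point in the tool frame, in m); z points along the fingers, y is the line along which they close (so a half turn about z gives the same grasp; the last joint's range is limited). The gripper opens to 95 mm and grips with 3 to 60 N. Pads are 20 mm wide; open, the fingers measure 119 mm over their backs; the gripper's body (75 mm by 180 mm) begins 59 mm behind the grasp point.
Start: joints at [1.169, 0.124, 1.65, -0, 1.367, -0.083], TCP at [0.204, 0.617, 0.215] pointing down, gripper open.
Joint ranges: [-2.61, 2.61], [-1.02, 2.33], [0.03, 2.71], [-1.35, 4.49], [0.32, 2.68], [-2.91, 2.91]. Speed limits (rad/s): [2.57, 2.57, 3.14, 3.14, 3.14, 3.14].

### API

Orientations are given as a unit quaternion [x, y, z, w].
In Python, from workcell import get_state, optics, job, r gives the robot as it stands.
- The arm moves only by the shell command python3 -m inch 'ROWS' [FORCE]. ROWS is JSON, a list of rows, each a list of 3 entries, a list of its own where there are three numbers: the finger opening in cm, from 0 to 9.51, then the shift along the tool's x, y, z in cm, then the turn, a rotation vector about the tool's x, y, z in rad. In form: [[grip, [tx, ty, tz], [ax, ay, az]], ...]. A call has 1 to 20 rows; each row shifts and turns the commanded pose from where the row before left it, along the tool's axes as they then stand; what a row does not reach is not made up. A row lasts 1/12 s, in which the tool goes at most 41.7 mm and 7.16 degrees, less where a joint would pass 70% of its speed; a pose out of reach is approached as far as the arm can. A call is refused whole if a number of a shift passes 4.17 or a number of a turn 0.125, either way. A call with a gripper value outside its range is refused whole. The fingers move at their own pace and stop on an object; FORCE is the grip in N (left out, the last holds). Time passes only in rows, so rows that do not move let the fingers close. It gives the time, the measured TCP pose, the force, the opening and the grip force at its end, in the units of the state.
- get_state(): the state, without advancing time (a new reading comes with each control period).
- optics.read_camera(name): name is "scene" or "top" or "wrist"; returns the picture (400x640x3 uint8, blue, green, red); there is no depth.
- optics.camera_info(name): a dict with "camera_matrix" (3x3 intrinsics, pixels), "xyz" and "rotation" of the camera in the world. Camera axes: x right, y up, looking along -z (the intrinsics and any distortion apply to the point x, -y, -z); pixel columns grow to the right and rows downward; lengths in m; the calibration is good to about 2 mm. A picture is of the moment at which its call begins: read the wrist's pose just before it. camera_info takes no time and is no camera call; for the wrist camera it gives the pose at the moment of the call.
- job.sign_off(): hands the job in; it is judged then, once.
The state is a dict: "clock": time; "joints": joint angles; "joint_vel": joint speeds; "joint_torque": joint torques, N m; "tool_pos": TCP position; "ee_rot": TCP orientation; "wrist_force": force on the tool from outside, world axes, zero at the start; "wrist_torque": the same for the moment, N m; "finger_gap": opening from 0.0 (shut) to 1.0 (fully open); "finger_force": force on a finger pad.
Only numpy, scipy, OpenCV 4.12 (cv2) and the standard library are available. Lean on these libraries where they do the work, as an engineer would, in place of code of your own. Each camera call takes 0.05 s, during which the arm holds its last target. There are 200 camera calls.

## Working session

There is one attempt and no reset: what is moved stays moved. The work goes in short steps, Python scripts to look and compute and a shell command to move; the robot and the scene stay as the last step left them, time stands still between calls to the robot, and variables do not carry over. Pictures are saved under pics/ and viewed, at most 10 in all, crops included, and the job is handed in when it is done.

```bash
mkdir -p pics
python3 - <<'E'
from workcell import get_state, optics, job, r
import cv2
s=get_state();print(s)
for n in("scene","top"):
    cv2.imwrite(f"pics/{n}0.png",optics.read_camera(n)); print(n,optics.camera_info(n))
E
```

```text
{'clock': 0.0, 'joints': array([ 1.16940817e+00,  1.24522952e-01,  1.65163192e+00, -6.26510135e-08,
        1.36750097e+00, -8.26329652e-02]), 'joint_vel': array([ 1.94592858e-04,  1.09627429e-03,  8.75519779e-04, -1.10133297e-03,
        4.53364999e-06,  2.88552903e-04]), 'joint_torque': array([-1.08948861e-03, -4.17596984e+01, -3.59930921e+01,  7.74060586e-02,
        4.89351258e-02, -1.59851406e-04]), 'tool_pos': array([0.20350229, 0.61666225, 0.21340038]), 'ee_rot': array([ 1.58703633e-01,  9.87325728e-01, -1.00153868e-03, -2.47196950e-04]), 'wrist_force': array([ 0.38681648, -0.40130447, -0.01153658]), 'wrist_torque': array([ 0.01474629,  0.00485471, -0.03627251]), 'finger_force': 0.0, 'finger_gap': 1.0027414927079905}
scene {'camera_matrix': array([[418.91218283,   0.        , 314.92364506],
       [  0.        , 418.91218283, 196.80750092],
       [  0.        ,   0.        ,   1.        ]]), 'xyz': array([ 0.10755592, -0.22548612,  0.69900287]), 'rotation': array([ 0.31439541, -0.19082335, -0.47818356,  0.79754778])}
top {'camera_matrix': array([[411.92421871,   0.        , 312.98290269],
       [  0.        , 411.92421871, 194.02020281],
       [  0.        ,   0.        ,   1.        ]]), 'xyz': array([0.43548167, 0.05484895, 0.92734766]), 'rotation': array([-0.07217   ,  0.08171035,  0.73286051, -0.67158796])}
```

View pics/top0.png

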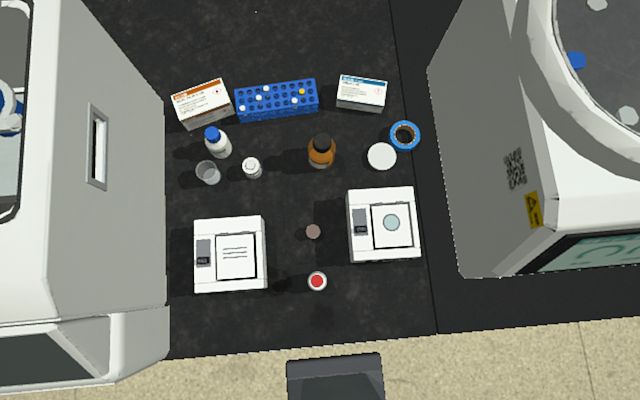

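View pics/scene0.png

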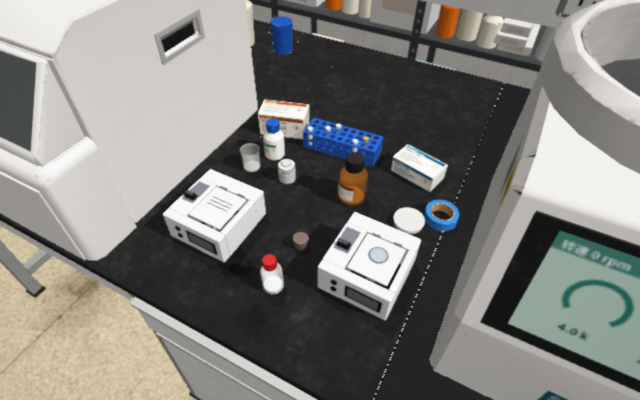

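The window meter is on the right in both views: top view about (384,224), scene view about (370,263). The lock block is on its left side in the top view. I'll enlarge both views to pick corners.

Run:
```python
import cv2,numpy as np
a=cv2.imread("pics/top0.png")[180:270,335:430]; b=cv2.imread("pics/scene0.png")[205:325,310:430]
a=cv2.resize(a,(400,379),interpolation=cv2.INTER_CUBIC);b=cv2.resize(b,(400,400),interpolation=cv2.INTER_CUBIC)
o=np.zeros((400,800,3),np.uint8);o[:379,:400]=a;o[:,400:]=b
cv2.imwrite("pics/c.png",o)
```

```text
(no output)
```

View pics/c.png

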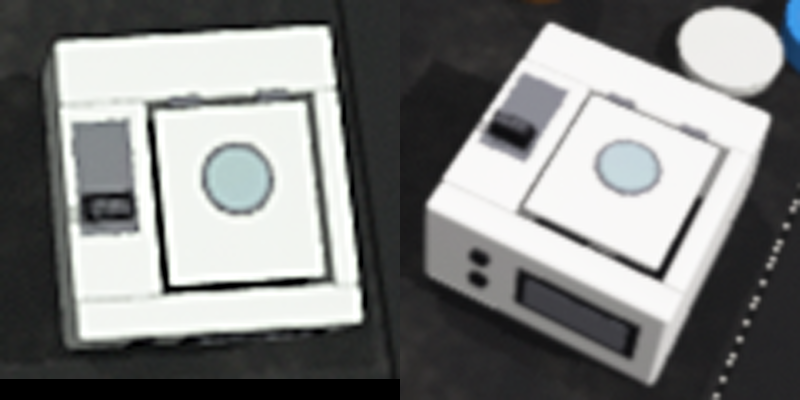

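Top view: deck corners at roughly (55,40), (331,27), (362,322), (80,340) in the crop, lock at about (108,207). The scene view corners are similarly clear. Next I fit the pose.

```bash
cat > fit.py <<'E'
from workcell import get_state, optics, r
import numpy as np
from scipy.optimize import least_squares
from scipy.spatial.transform import Rotation as R
I={n:optics.camera_info(n) for n in("top","scene")}
def proj(n,P):
    c=I[n];q=(np.atleast_2d(P)-c["xyz"])@R.from_quat(c["rotation"]).as_matrix()
    q=q*[1,-1,-1];p=q@c["camera_matrix"].T;return p[:,:2]/p[:,2:]
def w(p,P): 
    c,s=np.cos(p[2]),np.sin(p[2]);P=np.atleast_2d(P);return np.c_[p[0]+c*P[:,0]-s*P[:,1],p[1]+s*P[:,0]+c*P[:,1],P[:,2]]
if __name__=="__main__":
    m=np.array([[75,70,75],[75,-70,75],[-75,-70,75],[-75,70,75]])/1e3
    t=np.array([[55,40],[331,27],[362,322],[80,340]])/4.21+[335,180]-.4
    s=(np.array([[550,24],[770,116],[658,322],[428,205]])-[400,0])/3.333+[310,205]-.35
    f=lambda p:np.r_[(proj("top",w(p,m))-t).ravel(),(proj("scene",w(p,m))-s).ravel()]
    o=least_squares(f,[.45,-.1,0]);p=o.x;print(p,o.fun.round(1))
    for n,px in(("top",t),("scene",s)):
        g=lambda p:(proj(n,w(p,m))-px).ravel();print(n,least_squares(g,p).x)
    lt=np.array([108,196])/4.21+[335,180]-.4; ls=np.array([513,120])-[400,0]; ls=ls/3.333+[310,205]-.35
    for n,px in(("top",lt),("scene",ls)):
        print(n,"lock top centre, meter mm",least_squares(lambda q:(proj(n,w(p,[[q[0],q[1],.0885]]))-px).ravel(),[0,.05]).x*1e3)
    for nm,pt in(("press",[-.037,-.015,.077]),("lock",[-.02,.05,.0825])):print(nm,w(p,pt))
    print(R.from_quat(get_state()["ee_rot"]).as_matrix().round(3))
E
python3 fit.py
```

```text
[ 0.550555   -0.10630754 -0.03919717] [-0.1 -0.1 -0.1 -0.1 -0.1  0.8 -1.2 -0.1 -0.4 -1.   0.8  0.1  2.4  0.7
 -1.8 -0.2]
top [ 0.5507622  -0.10709868 -0.03126788]
scene [ 0.550437   -0.10576614 -0.04598433]
top lock top centre, meter mm [-7.53196744 50.58756855]
scene lock top centre, meter mm [-10.51413942  50.11214536]
press [[ 0.51299561 -0.1198461   0.077     ]]
lock [[ 0.53252971 -0.05556221  0.0825    ]]
[[-0.95   0.313 -0.001]
 [ 0.313  0.95  -0.002]
 [ 0.    -0.002 -1.   ]]
```

Run:
```python
from fit import *
import cv2
s=get_state()
for P in([0,0,0],s["tool_pos"],s["tool_pos"]+[0,0,.15],[.2,.4,.2],[.3,.4,.0],[.35,.3,.2]):print(np.round(P,2),proj("top",P).round(),proj("scene",P).round())
# route in tool axes after -0.279 turn spread over the path
p=[.55056,-.1063,-.0392]
t=w(p,[-.046,.05,.2])[0];d=t-s["tool_pos"];print(t,d,R.from_quat(s["ee_rot"]).as_matrix().T@d*100)
print(R.from_quat(s["ee_rot"]).as_euler("ZYX"))
Rm=R.from_matrix(np.array([[-1,0,0],[0,1,0],[0,0,-1]]));T=R.from_euler("z",p[2])*Rm
print((R.from_quat(s["ee_rot"]).inv()*T).as_rotvec(),T.inv().apply(d)*100)
cv2.imwrite("pics/w0.png",optics.read_camera("wrist"))
```

```text
[0 0 0] [[358. 508.]] [[111. 577.]]
[0.2  0.62 0.21] [[-39. 472.]] [[-116.  184.]]
[0.2  0.62 0.36] [[-145.  528.]] [[-198.  107.]]
[0.2 0.4 0.2] [[107. 457.]] [[-30. 242.]]
[0.3 0.4 0. ] [[154. 366.]] [[ 79. 267.]]
[0.35 0.3  0.2 ] [[169. 351.]] [[ 98. 199.]]
[ 0.50655484 -0.05453567  0.2       ] [ 0.3030527  -0.6712182  -0.01351906] [-49.81489687 -54.23978104   1.44842078]
[ 2.82281781e+00 -1.47764611e-04 -3.13967758e+00]
[-0.00188193 -0.0004145  -0.27957462] [-32.9124903  -65.88259294   1.35190593]
```

View pics/w0.png

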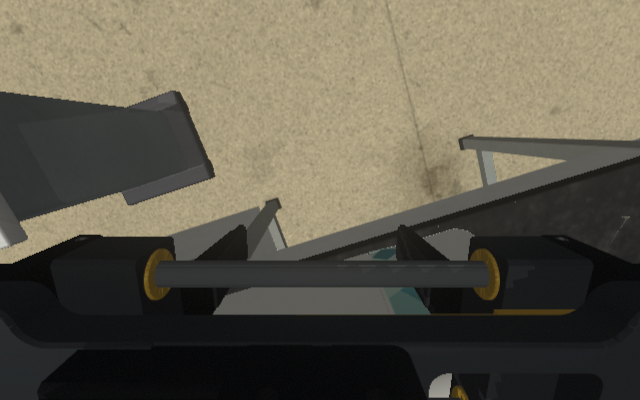

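The wrist view shows floor below the gripper and the white front of the left-hand machine next to it. So I move sideways (-y) first, clear of that machine, with the fingers closing.

```bash
python3 -m inch '[[0,[-0.9,-2.73,-0.37],[0,0,0]],[0,[-0.9,-2.73,-0.37],[0,0,0]],[0,[-0.9,-2.73,-0.37],[0,0,0]],[0,[-0.9,-2.73,-0.37],[0,0,0]],[0,[-0.9,-2.73,-0.37],[0,0,0]],[0,[-0.9,-2.73,-0.37],[0,0,0]],[0,[-0.9,-2.73,-0.37],[0,0,0]],[0,[-0.9,-2.73,-0.37],[0,0,0]],[0,[-0.9,-2.73,-0.37],[0,0,0]],[0,[-0.9,-2.73,-0.37],[0,0,0]],[0,[0,0,0],[0,0,-0.0932]],[0,[0,0,0],[0,0,-0.0932]],[0,[0,0,0],[0,0,-0.0932]]]' 10
```

```text
clock: 1.23
tool_pos: [0.2037, 0.3292, 0.2517]
ee_rot: [0.018, 1.0, 0.0, 0.0]
wrist_force: [1.1, 0.5, 0.0]
finger_gap: 0.143
finger_force: 0.0
```

```bash
python3 -m inch '[[0,[-1.72,-2.8,0.4],[0,0,0]],[0,[-1.72,-2.8,0.4],[0,0,0]],[0,[-1.72,-2.8,0.4],[0,0,0]],[0,[-1.72,-2.8,0.4],[0,0,0]],[0,[-1.72,-2.8,0.4],[0,0,0]],[0,[-1.72,-2.8,0.4],[0,0,0]],[0,[-1.72,-2.8,0.4],[0,0,0]],[0,[-1.72,-2.8,0.4],[0,0,0]],[0,[-2.28,-1.84,0.875],[0,0,0]],[0,[-2.28,-1.84,0.875],[0,0,0]],[0,[-2.28,-1.84,0.875],[0,0,0]],[0,[-2.28,-1.84,0.875],[0,0,0]],[0,[-2.28,-1.84,0.875],[0,0,0]],[0,[-2.28,-1.84,0.875],[0,0,0]],[0,[-2.28,-1.84,0.875],[0,0,0]],[0,[-2.28,-1.84,0.875],[0,0,0]],[0,[0,0,0],[0,0,0]]]'
python3 - <<'E'
from fit import *
import cv2
for P in ([0,.05,.075],[-.02,.05,.0885],[-.037,-.015,.077]): pass
c=optics.camera_info("wrist");I["wrist"]=c
cv2.imwrite("pics/w1.png",optics.read_camera("wrist"))
p=[.55056,-.1063,-.0392]
print(proj("wrist",w(p,[[-.015,.038,.0885],[-.015,.062,.0885],[.075,.07,.075],[-.075,.07,.075],[-.051,.023,.077],[.036,.023,.077],[-.051,-.053,.077],[.036,-.053,.077]])).round())
s=get_state();print(s["tool_pos"],R.from_quat(s["ee_rot"]).as_matrix().round(3))
E
```

```text
clock: 2.65
tool_pos: [0.5101, -0.0563, 0.1471]
ee_rot: [0.021, 1.0, -0.0, -0.002]
wrist_force: [-1.6, 0.6, -0.8]
finger_gap: 0.0
finger_force: 0.0
[[309. 247.]
 [337. 247.]
 [343. 327.]
 [346. 175.]
 [292. 203.]
 [294. 293.]
 [204. 204.]
 [213. 293.]]
[ 0.50888139 -0.05484666  0.14779766] [[-0.999  0.042 -0.004]
 [ 0.042  0.999  0.001]
 [ 0.004  0.001 -1.   ]]
```

View pics/w1.png

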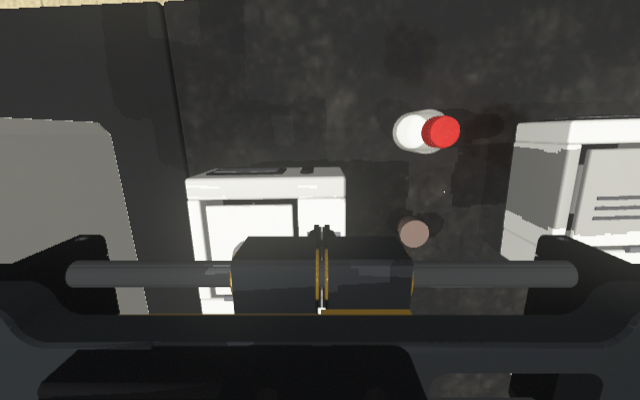

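The wrist view confirms the fit: deck corner (345,177) and hatch front corners (295,204) and (207,205) are within 3 px of prediction. Next, descend in front of the lock.

```bash
python3 -m inch '[[0,[0,0,1],[0,0,0]],[0,[0,0,1],[0,0,0]],[0,[0,0,1],[0,0,0]],[0,[0,0,1],[0,0,0]],[0,[0,0,1],[0,0,0]],[0,[0,0,0.8],[0,0,0]],[0,[0,0,0.5],[0,0,0]],[0,[0,0,0.2],[0,0,0]],[0,[0,0,0],[0,0,0]],[0,[0,0,0],[0,0,0]]]'
```

```text
clock: 3.53
tool_pos: [0.5092, -0.0537, 0.085]
ee_rot: [0.02, 1.0, -0.0, 0.0]
wrist_force: [-0.2, 0.2, 0.2]
finger_gap: 0.007
finger_force: 0.0
```

```bash
python3 -m inch '[[0,[0,0,0.2],[0,0,0]],[0,[-0.4,0,0],[0,0,0]],[0,[-0.4,0,0],[0,0,0]],[0,[-0.4,0,0],[0,0,0]],[0,[-0.4,0,0],[0,0,0]],[0,[-0.4,0,0],[0,0,0]],[0,[-0.4,0,0],[0,0,0]],[0,[0,0,0],[0,0,0]]]'
```

```text
clock: 4.2
tool_pos: [0.5336, -0.0546, 0.0827]
ee_rot: [0.02, 1.0, 0.0, 0.0]
wrist_force: [0.1, -0.7, 0.3]
finger_gap: 0.004
finger_force: 0.0
```

```bash
for i in 1 ; do python3 -m inch '[[0,[-0.3,0,0],[0,0,0]],[0,[-0.3,0,0],[0,0,0]],[0,[-0.3,0,0],[0,0,0]]]'; python3 -m inch '[[0,[-0.3,0,0],[0,0,0]],[0,[-0.3,0,0],[0,0,0]]]'; done
```

```text
clock: 4.45
tool_pos: [0.5418, -0.0549, 0.0825]
ee_rot: [0.02, 1.0, 0.0, -0.0]
wrist_force: [-1.3, 0.5, 1.2]
finger_gap: 0.004
finger_force: 0.8
clock: 4.62
tool_pos: [0.5446, -0.0549, 0.0822]
ee_rot: [0.019, 1.0, 0.0, -0.005]
wrist_force: [-19.3, 0.8, 14.2]
finger_gap: 0.006
finger_force: 9.8
```

Run:
```python
from workcell import *
import cv2,numpy as np
b=optics.read_camera("scene")[195:315,290:440]; a=optics.read_camera("top")[170:270,325:435]
o=np.zeros((400,800,3),np.uint8);o[:,:420]=cv2.resize(b,(420,336),interpolation=2)[:400] if 0 else cv2.resize(b,(420,400),interpolation=2);o[:,420:]=cv2.resize(a,(380,400),interpolation=2)
cv2.imwrite("pics/l1.png",o);s=get_state();print(s["wrist_force"],s["wrist_torque"],s["tool_pos"])
```

```text
[-13.20553357   0.8844129    8.80185439] [ 0.15238414  2.42805959 -0.01246545] [ 0.54451236 -0.05489452  0.08217543]
```

View pics/l1.png

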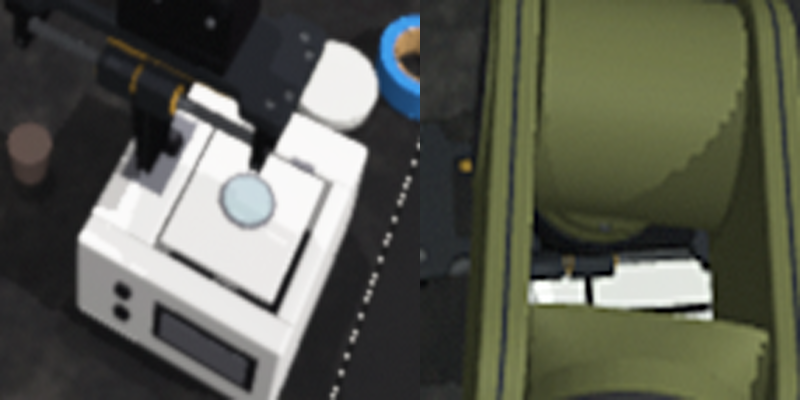

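The picture doesn't settle it, because the fingers hide the lock at about (150,165). I'll back off and look.

```bash
python3 -m inch '[[0,[0.6,0,0],[0,0,0]],[0,[1.5,0,0],[0,0,0]],[0,[1,0,-2],[0,0,0]],[0,[1,0,-3],[0,0,0]],[0,[1,0,-3],[0,0,0]],[0,[2,0,-2],[0,0,0]],[0,[0,0,0],[0,0,0]]]'
python3 - <<'E'
from workcell import *
import cv2
b=optics.read_camera("scene");cv2.imwrite("pics/s2full.png",b);b=b[195:315,300:440]
cv2.imwrite("pics/l2.png",cv2.resize(b,(700,600),interpolation=2))
E
```

```text
clock: 5.3
tool_pos: [0.4785, -0.053, 0.1885]
ee_rot: [0.02, 1.0, -0.001, 0.005]
wrist_force: [0.7, 0.8, 0.4]
finger_gap: 0.007
finger_force: 0.0
```

View pics/l2.png

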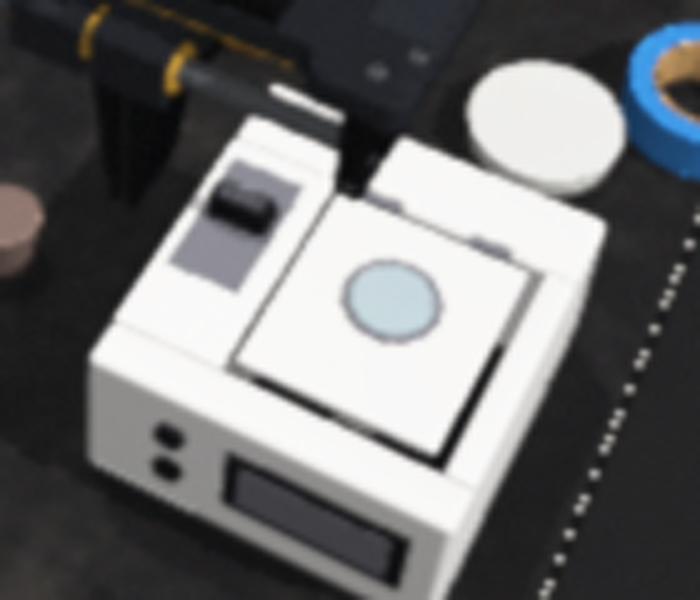

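The lock block now sits at about (243,205) in the crop, near the rear of its slot. I'll measure its travel.

Run:
```python
from fit import *
import cv2
p=[.55056,-.1063,-.0392]
def mask(f):
    g=cv2.cvtColor(cv2.imread(f),6);poly=proj("scene",w(p,[[-.045,.034,.08],[.05,.034,.08],[.05,.066,.08],[-.045,.066,.08]]))
    m=np.zeros_like(g);cv2.fillPoly(m,[poly.round().astype(int)],1);y,x=np.nonzero((g<70)&(m>0));print(len(x));return np.array([x.mean(),y.mean()])
for f in("pics/scene0.png","pics/s2full.png"):
    c=mask(f);print(c,least_squares(lambda q:(proj("scene",w(p,[[q[0],q[1],.082]]))-c).ravel(),[0,.05]).x*1e3)
```

```text
69
[343.23188406 244.86956522] [-14.78041402  48.14558126]
69
[347.85507246 237.31884058] [ 4.90914278 48.79498195]
```

The lock travelled about 20 mm plus its starting offset and met a firm stop (19 N), so it is fully back. Now move over the press point.

```bash
python3 -m inch '[[0,[-1.1,-2.2,0],[0,0,0]],[0,[-1.1,-2.2,0],[0,0,0]],[0,[-1.1,-2.1,0],[0,0,0]],[0,[0,0,2],[0,0,0]],[0,[0,0,2],[0,0,0]],[0,[0,0,2],[0,0,0]],[0,[0,0,2],[0,0,0]],[0,[0,0,1.2],[0,0,0]],[0,[0,0,0.6],[0,0,0]],[0,[0,0,0.2],[0,0,0]],[0,[0,0,0],[0,0,0]],[0,[0,0,0],[0,0,0]]]'
```

```text
clock: 6.35
tool_pos: [0.5081, -0.1189, 0.0836]
ee_rot: [0.02, 1.0, -0.0, 0.001]
wrist_force: [-0.8, -0.7, 0.4]
finger_gap: 0.004
finger_force: 0.0
```

```bash
python3 -m inch '[[0,[-0.3,0,0],[0,0,0]],[0,[0,0,0.2],[0,0,0]],[0,[0,0,0.2],[0,0,0]],[0,[0,0,0.2],[0,0,0]],[0,[0,0,0],[0,0,0]],[0,[0,0,0],[0,0,0]]]'; python3 -m inch '[[0,[0,0,0.1],[0,0,0]],[0,[0,0,0.1],[0,0,0]],[0,[0,0,0],[0,0,0]],[0,[0,0,0],[0,0,0]]]'
```

```text
clock: 6.85
tool_pos: [0.5107, -0.1189, 0.077]
ee_rot: [0.02, 1.0, -0.0, 0.0]
wrist_force: [0.7, -0.2, 2.1]
finger_gap: 0.006
finger_force: 0.8
clock: 7.18
tool_pos: [0.5106, -0.1189, 0.0749]
ee_rot: [0.02, 1.0, -0.0, 0.0]
wrist_force: [0.9, 0.2, 2.0]
finger_gap: 0.002
finger_force: 1.0
```

```bash
python3 -m inch '[[0,[0,0,0.1],[0,0,0]],[0,[0,0,0.08],[0,0,0]],[0,[0,0,0],[0,0,0]]]'
```

```text
clock: 7.43
tool_pos: [0.5107, -0.1189, 0.0737]
ee_rot: [0.02, 1.0, -0.0, 0.0]
wrist_force: [-0.7, 1.1, 5.1]
finger_gap: 0.004
finger_force: 2.8
```

```bash
python3 -m inch '[[0,[0,0,0.05],[0,0,0]],[0,[0,0,0],[0,0,0]]]'
```

```text
clock: 7.6
tool_pos: [0.5108, -0.1189, 0.0736]
ee_rot: [0.02, 1.0, -0.0, 0.0]
wrist_force: [-2.0, 1.3, 7.6]
finger_gap: 0.005
finger_force: 4.0
```

The press is on the stop pad. Retract straight up, then back toward the robot, and wait for the hatch.

```bash
python3 -m inch '[[0,[0,0,-1.5],[0,0,0]],[0,[0,0,-3],[0,0,0]],[0,[0,0,-3],[0,0,0]],[0,[0,0,-3],[0,0,0]],[0,[0,0,-3],[0,0,0]],[0,[2,0,0],[0,0,0]],[0,[2.5,1,0],[0,0,0]],[0,[2.5,1,0],[0,0,0]],[0,[2.5,1,0],[0,0,0]],[0,[2.5,1,0],[0,0,0]],[0,[0,0,0],[0,0,0]],[0,[0,0,0],[0,0,0]],[0,[0,0,0],[0,0,0]],[0,[0,0,0],[0,0,0]],[0,[0,0,0],[0,0,0]],[0,[0,0,0],[0,0,0]]]'
python3 - <<'E'
from workcell import *
import cv2
b=optics.read_camera("scene");cv2.imwrite("pics/s3.png",b)
E
```

```text
clock: 8.93
tool_pos: [0.3924, -0.0744, 0.2072]
ee_rot: [0.02, 1.0, 0.0, -0.0]
wrist_force: [0.4, -0.2, 0.2]
finger_gap: 0.004
finger_force: 0.0
```

View pics/s3.png

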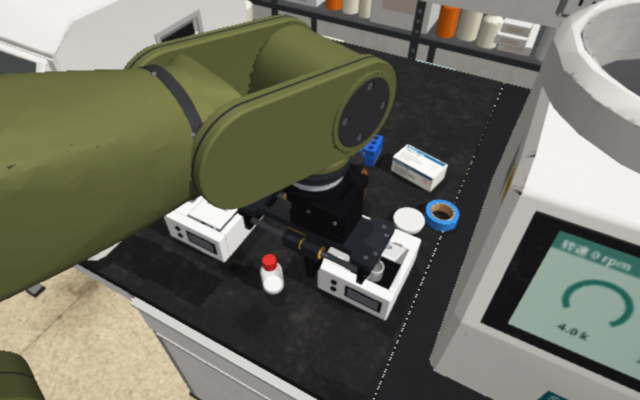

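The hatch looks open, with a dark interior at (385,270). I'll move higher and check once more.

```bash
python3 -m inch '[[0,[0,2,-3],[0,0,0]],[0,[0,3,-3],[0,0,0]],[0,[0,3,-2],[0,0,0]],[0,[0,3,-2],[0,0,0]],[0,[0,3,0],[0,0,0]],[0,[0,2,0],[0,0,0]],[0,[0,0,0],[0,0,0]],[0,[0,0,0],[0,0,0]],[0,[0,0,0],[0,0,0]]]'
python3 - <<'E'
from workcell import *
import cv2,numpy as np
b=optics.read_camera("scene")[190:320,290:440];a=optics.read_camera("top")[130:300,190:430]
cv2.imwrite("pics/f.png",np.hstack([cv2.resize(b,(390,338),interpolation=2),cv2.resize(a,(410,338),interpolation=2)]))
E
```

```text
clock: 9.73
tool_pos: [0.3983, 0.0848, 0.3064]
ee_rot: [0.02, 1.0, -0.0, -0.0]
wrist_force: [-0.2, 0.3, 0.1]
finger_gap: 0.005
finger_force: 0.0
```

View pics/f.png

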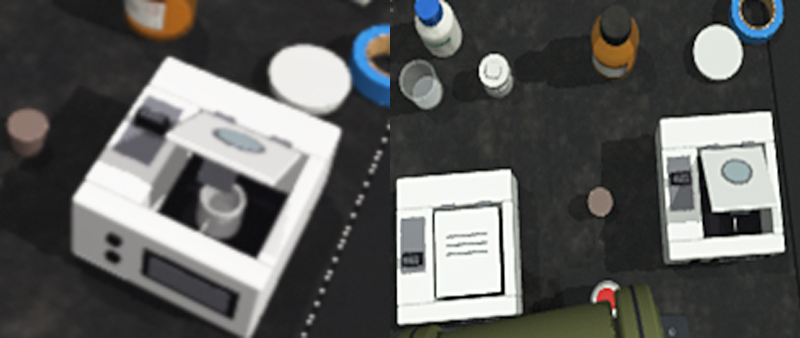

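Run:
```python
from fit import *
import cv2
p=[.55056,-.1063,-.0392]
def f(n,im):
    g=cv2.cvtColor(im,6).astype(float)
    # rectify the plane z=.0885 patch of the slot at 0.25 mm/px, profile of darkness along x
    X,Y=np.meshgrid(np.arange(-45,55,.25)/1e3,np.arange(42,59,.5)/1e3)
    q=proj(n,w(p,np.c_[X.ravel(),Y.ravel(),np.full(X.size,.0885)])).astype(np.float32)
    v=cv2.remap(g.astype(np.float32),q[:,0].reshape(X.shape),q[:,1].reshape(X.shape),cv2.INTER_CUBIC)
    pr=v.mean(0);k=np.clip(80-pr,0,None);return (k*X[0]).sum()/k.sum()*1e3,k.sum()
for n in("top","scene"):
    print(n,f(n,cv2.imread(f"pics/{n}0.png")),f(n,optics.read_camera(n)))
```

```text
top (np.float64(-12.578771387531818), np.float32(1103.4523)) (np.float64(5.545657918535046), np.float32(968.00397))
scene (np.float64(-20.302937135545392), np.float32(2071.1624)) (np.float64(-1.052834974857276), np.float32(2277.3794))
```

```bash
python3 -c "
from workcell import job
print(job.sign_off())"
```

```text
the job is handed in; nothing more can be done
None
```

The job is handed in at about 10 s: the round-window meter's lock is pushed back to a firm 19 N stop (about 18–20 mm of travel measured by camera), its hatch popped up after one press (about 8 N peak) and was still open in the last picture, and I saw no sign that the other meter or the loose items were disturbed.

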